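# Find the rattling sealed housing

## Task

One of the three closed aluminium housings has a loose piece inside: pick them up, gently shake or rock them to feel which one it is, and set that one down softly in the grey cradle, fully home in its pocket. Put any other that you tried back upright where it stood, and do not disturb the things around.

Things in the scene. Friction and masses are not known exactly. Their poses are not given: they have to be found in the camera images.
- housing_1_mid (a point): centre (32 mm up) of a sealed aluminium box 100 long (x) x 52 (y) x 64 mm high (z), ~0.5 kg, standing on the worktop. All three look alike, weights overlap. In two the inner part (~0.15 kg) is fixed in the middle; in one of the three, not always the same, it is a ball of like weight rolling freely up to 30 mm either way along x when shaken or tilted, shifting the balance
- housing_2_mid (a point): centre (32 mm up) of a sealed aluminium box 100 long (x) x 52 (y) x 64 mm high (z), ~0.5 kg, standing on the worktop. All three look alike, weights overlap. In two the inner part (~0.15 kg) is fixed in the middle; in one of the three, not always the same, it is a ball of like weight rolling freely up to 30 mm either way along x when shaken or tilted, shifting the balance
- housing_3_mid (a point): centre (32 mm up) of a sealed aluminium box 100 long (x) x 52 (y) x 64 mm high (z), ~0.5 kg, standing on the worktop. All three look alike, weights overlap. In two the inner part (~0.15 kg) is fixed in the middle; in one of the three, not always the same, it is a ball of like weight rolling freely up to 30 mm either way along x when shaken or tilted, shifting the balance
- cradle_floor (a point): middle of the floor of the cradle's pocket, axes along its sides. Cradle: fixed grey block 126 (x) x 78 (y) x 24 mm high with a chamfered rectangular pocket 103 x 55 mm, 16 mm deep, floor 8 mm above the worktop, lined with thin rubber: 1.5 mm play each side. A seated housing's centre is 32 mm above this point; it fits either way round, its x along the pocket's x
- cotton_buds: round white tub of cotton buds, 77 mm across, 80 mm high, bystander; origin under its centre
- timer: beige bench timer, 58 x 71 x 66 mm, bystander; origin under its centre
- tape_roll: roll of adhesive tape lying flat, 104 mm across, 25 mm high, bystander; origin under its centre
Mind the look-alikes: they are no part of the job. Leave any turquoise look-alike of the part that bears housing_1_mid alone. Leave any green look-alike of the part that bears housing_3_mid alone.

How it is judged:
By the outcome, as a careful person would: the job done as asked, in the order asked, and still so for the second after the job is handed in, with the robot touching nothing.
It also fails if it takes over 72 s, if anything falls off the work surface, if the arm or the gripper's body presses on something with over 40 N, if the wrist force passes 120 N, or if a joint passes its speed limit or range.

## Robot

A 6-joint arm with a two-finger parallel gripper is mounted at the origin on a cart in front of the work surface, level with it; the furniture and walls round the work are solid. World frame = base frame: x ahead of the robot, y to its left, z up, the work surface at z = 0. Lengths are in mm, angles in rad, forces in N, time in s.
With the tool pointing down it reaches from about 350 to 850 mm from the base axis. Payload 8.1 kg.
Tool frame: the origin (TCP) lies at the very end of the fingers, on their centre line; the grasp point (between the pads) lies grip_depth behind it (grip_depth is the distance from the TCP to the grasp point, in mm); z points along the fingers, y is the line along which they close (so a half turn about z gives the same grasp; the last joint's range is limited). The gripper opens to 93 mm and grips with 3 to 60 N. Pads are 15 mm wide; open, the fingers measure 128 mm over their backs; the gripper's body (75 mm by 188 mm) begins 65 mm behind the grasp point.
Start: joints at [-1.405, 0.13, 1.488, -0, 1.523, -0.085], TCP at [148.928, -581.228, 218.635] pointing down, gripper open.
Joint ranges: [-2.96, 2.96], [-0.89, 2.26], [0.02, 2.5], [-1.34, 4.48], [0, 2.73], [-2.66, 2.66]. Speed limits (rad/s): [2.39, 2.39, 2.79, 3.14, 3.14, 3.14].

## Interface

Orientations are given as a unit quaternion [x, y, z, w].
In Python, from workcell import * gives the robot as it stands.
- The arm moves only by the shell command python3 -m crank 'ROWS' [OPENING] [FORCE]. ROWS is JSON, a list of rows, each an object of numbers: "tx", "ty", "tz": the shift along the tool's x, y, z in m; "ax", "ay", "az": the turn, a rotation vector about the tool's x, y, z in degrees. A call has 1 to 8 rows; each row is the pose to reach, as a shift and turn from the pose commanded when the call began, along the tool's axes at that moment; what a row does not reach only later rows make up. A row lasts 1/8 s, in which the tool goes at most 62.5 mm and 10.7 degrees, less where a joint would pass 70% of its speed; a pose out of reach is approached as far as the arm can. A call with a gripper value outside its range is refused whole. OPENING is the opening, from 0 (shut) to 1 (fully open), set as the call begins (- or left out, the last holds). The fingers move at their own pace and stop on an object; FORCE is the grip in N (left out, the last holds). Time passes only in rows, so rows that repeat a pose let the fingers close. It gives the time, the measured TCP pose, the force, the opening and the grip force at its end, in the units of the state.
- sense(): the state, without advancing time (a new reading comes with each control period).
- snapshot(name): name is "scene" or "side" or "wrist"; returns a dict with "image" (384x512x3 uint8, red, green, blue), "fx", "fy", "cx", "cy" (pixels), "k1" (the pictures are not rectified: a ray, as slopes to the right and down, at radius r is drawn at 1 + k1 r^2 times it, then the intrinsics apply), "rvec" (rotation vector, rad) and "tvec" (3), from world to camera coordinates, as OpenCV has them; the wrist camera has in their place "tool_from_camera" (4x4, takes a point from camera to tool coordinates, whose origin is the TCP and whose axes are the flange's). Camera axes: x right, y down, z forward; pixel columns grow to the right and rows downward; lengths in mm; the calibration is good to about 2 mm. A picture is of the moment at which its call begins: read the wrist's pose just before it. There is no depth.
- close_job(): hands the job in; it is judged then, once.
The state is a dict: "t": time; "joint_pos": joint angles; "joint_velocities": joint speeds; "tau": joint torques, N m; "tcp_pos": TCP position; "eef_rot": TCP orientation; "force": force on the tool from outside, world axes, zero at the start; "wrist_torque": the same for the moment, N m; "finger_gap": finger opening in mm; "finger_force": force on a finger pad.
Only numpy, scipy, OpenCV 4.12 (cv2) and the standard library are available. Lean on these libraries where they do the work, as an engineer would, in place of code of your own. Each camera call takes 0.05 s, during which the arm holds its last target. There are 200 camera calls.

## Working session

There is one attempt and no reset: what is moved stays moved. The work goes in short steps, Python scripts to look and compute and a shell command to move; the robot and the scene stay as the last step left them, time stands still between calls to the robot, and variables do not carry over. Pictures are saved under pics/ and viewed, at most 10 in all, crops included, and the job is handed in when it is done.

```bash
mkdir -p pics; ls
python3 - <<'E'
from workcell import *
import cv2,numpy as np
s=sense();print(s)
a=snapshot("scene");b=snapshot("side")
for n,d in(("scene",a),("side",b)):
    cv2.imwrite(f"pics/{n}0.png",cv2.cvtColor(d["image"],cv2.COLOR_RGB2BGR))
    print({k:v for k,v in d.items() if k!="image"})
E
```

```text
pics
{'t': 0.0, 'joint_pos': array([-1.40538040e+00,  1.31164767e-01,  1.48930314e+00, -1.75488616e-05,
        1.52299968e+00, -8.53857064e-02]), 'joint_velocities': array([ 0.00033906, -0.00092685,  0.000696  ,  0.00113953, -0.0008053 ,
       -0.00079746]), 'tau': array([ 1.89505568e-04, -5.59851444e+01, -4.91747832e+01,  7.68607948e-02,
        3.58566467e-02, -1.40649931e-04]), 'tcp_pos': array([ 148.83528115, -580.64366066,  217.57220682]), 'eef_rot': array([ 9.92147127e-01,  1.25072779e-01, -4.62596631e-05, -9.36361778e-04]), 'force': array([-0.13617081,  0.37302113, -0.00100187]), 'wrist_torque': array([0.01579499, 0.05267157, 0.03879419]), 'finger_force': 0.0, 'finger_gap': 93.13315992366508}
{'fx': 438.3147996282641, 'fy': 438.3147996282641, 'cx': 259.1335321709484, 'cy': 185.207562214975, 'k1': -0.10143097863782242, 'rvec': array([ 1.81452769, -1.02001944,  0.62341203]), 'tvec': array([-396.62503271,  215.10865652,  938.63173516])}
{'fx': 453.0804367518216, 'fy': 453.0804367518216, 'cx': 258.45950498685085, 'cy': 190.003861125594, 'k1': 0.011900148233546312, 'rvec': array([ 0.71905218, -2.44659899,  1.33276619]), 'tvec': array([327.94971045, 266.08494607, 934.83838827])}
```

View pics/scene0.png

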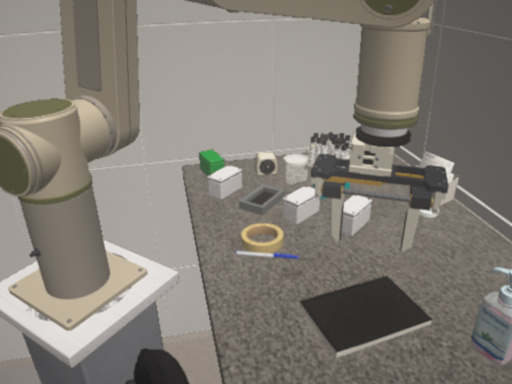

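View pics/side0.png

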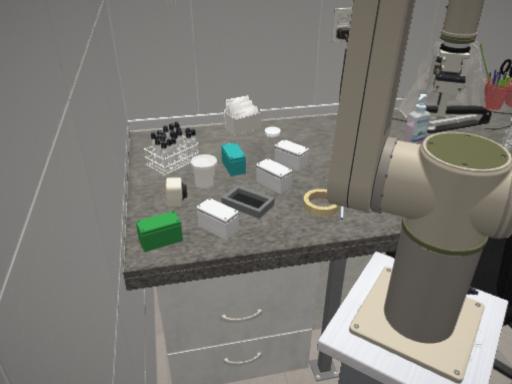

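Scene: white housings near (225,181), (301,204), (355,213), cradle near (262,199). Side: (218,217), (274,175), (291,154), cradle (248,202). The turquoise and green boxes are look-alikes. I'll zoom in for the corners.

Run:
```python
import cv2
for n,(x,y,w,h) in {"scene":(195,150,190,95),"side":(185,130,140,110)}.items():
    im=cv2.imread(f"pics/{n}0.png")[y:y+h,x:x+w]
    k=4 if n=="scene" else 5
    cv2.imwrite(f"pics/{n}0c.png",cv2.resize(im,None,fx=k,fy=k,interpolation=cv2.INTER_CUBIC))
```

```text
(no output)
```

View pics/scene0c.png

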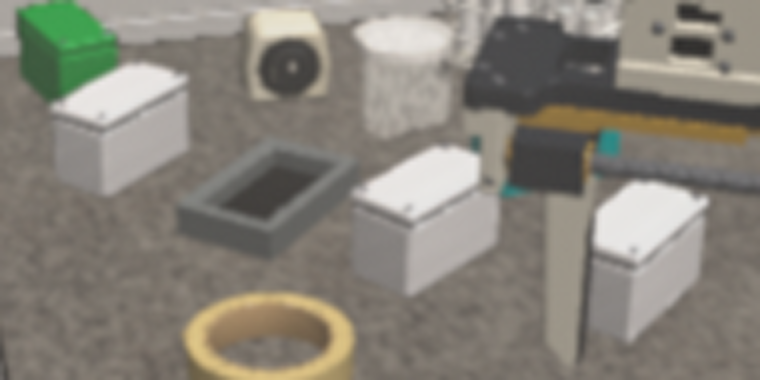

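View pics/side0c.png

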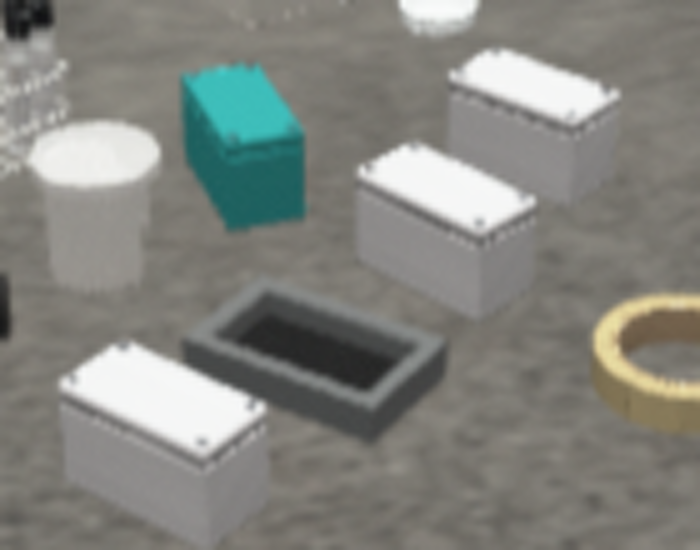

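```bash
cat > h.py <<'E'
from workcell import *
import numpy as np,cv2
from scipy.optimize import least_squares
from scipy.spatial.transform import Rotation as R
def cam(name,d,s=None):
    if "rvec" in d: return R.from_rotvec(d["rvec"]).as_matrix(),np.array(d["tvec"]),d
    T=np.eye(4);T[:3,:3]=R.from_quat(s["eef_rot"]).as_matrix();T[:3,3]=s["tcp_pos"]
    M=np.linalg.inv(T@np.array(d["tool_from_camera"]))
    return M[:3,:3],M[:3,3],d
def proj(c,P):
    Rm,t,d=c
    K=np.array([[d["fx"],0,d["cx"]],[0,d["fy"],d["cy"]],[0,0,1.]])
    return cv2.projectPoints(np.atleast_2d(P).astype(float),cv2.Rodrigues(Rm)[0],t,K,np.array([d["k1"],0,0,0.]))[0][:,0]
def rect(p,L,W):
    x,y,z,a=p
    q=np.array([[-L,-W],[-L,W],[L,W],[L,-W]])/2  # clockwise from above
    c,s=np.cos(a),np.sin(a)
    return np.c_[q@np.array([[c,s],[-s,c]])+[x,y],np.full(4,z)]
def fit(obs,L,W,x0):
    """obs: list of (cam, 4x2 px with nan), clockwise in image"""
    best=None
    for a0 in (-1.2,-.6,0,.6,1.2,1.57):
      def res(p,sh=None):
        out=[]
        for c,u in obs:
            q=proj(c,rect(p,L,W)); e=[np.nan_to_num(np.roll(q,k,0)-u) for k in range(4)]
            out.append(min(e,key=lambda v:(v**2).sum()).ravel())
        return np.concatenate(out)
      r=least_squares(res,[*x0,a0],x_scale=[50,50,50,.3])
      if best is None or r.cost<best.cost: best=r
    return best.x,np.sqrt(2*best.cost/sum((~np.isnan(u)).sum()/2 for _,u in obs)),best.fun.reshape(-1,2)
E
cat > m0.py <<'E'
from h import *
a=cam("scene",snapshot("scene"));b=cam("side",snapshot("side"))
print("cams",-a[0].T@a[1],-b[0].T@b[1])
n=[np.nan,np.nan]
S=lambda l:np.array(l,float)/4+[195-.375,150-.375]
D=lambda l:np.array(l,float)/5+[185-.4,130-.4]
o={"A":(S([(53,105),(135,63),(188,77),(104,125)]),D([(60,385),(125,343),(268,405),(205,462)]),100,52),
"B":(S([(353,192),n,n,(409,232)]),D([(357,178),(413,143),(537,200),(480,240)]),100,52),
"C":(S([n,n,(707,200),(630,265)]),D([(449,75),(500,48),(620,95),(570,130)]),100,52),
"K":(S([(179,208),(272,142),(355,157),(268,232)]),D([(182,342),(262,280),(447,345),(375,405)]),126,78)}
for k,(s,d,L,W) in o.items():
    p,e,f=fit([(a,s),(b,d)],L,W,[500,-300,40])
    print(k,p.round(2),"deg",np.degrees(p[3]).round(1),"rms",e.round(2))
E
python3 m0.py
```

```text
cams [-425.5667194  -737.68576183  599.43754392] [-65.02521268 717.97101218 729.7700807 ]
A [ 5.2744e+02 -2.0260e+01  6.2950e+01 -7.0000e-02] deg -4.1 rms 0.88
B [ 5.1661e+02 -2.8253e+02  5.9800e+01 -2.2000e-01] deg -12.3 rms 1.27
C [ 5.3417e+02 -4.1997e+02  6.3400e+01 -1.6000e-01] deg -9.2 rms 0.63
K [ 5.2311e+02 -1.5251e+02  2.3850e+01  1.0000e-02] deg 0.6 rms 1.05
```

```bash
cat >> h.py <<'E'
def down(yaw): # tool x at world yaw (deg), z down
    c,s=np.cos(np.radians(yaw)),np.sin(np.radians(yaw))
    return R.from_matrix(np.array([[c,s,0],[s,-c,0],[0,0,-1]]).T)
def go(x,y,z,yaw,st=None):
    s=st or sense();r0=R.from_quat(s["eef_rot"]);
    y_now=np.degrees(np.arctan2(*r0.as_matrix()[[1,0],0]))
    while yaw-y_now>90:yaw-=180
    while yaw-y_now<-90:yaw+=180
    t=r0.inv().apply(np.array([x,y,z])-s["tcp_pos"])/1000
    a=np.degrees((r0.inv()*down(yaw)).as_rotvec())
    print("now",s["tcp_pos"].round(1),"yaw",y_now.round(2),"-> t",t.round(4),"a",a.round(2),"t=",round(s["t"],2))
def wcam():
    s=sense();d=snapshot("wrist");return cam("wrist",d,s)
E
python3 - <<'E'
import workcell
print([k for k in dir(workcell) if k[0]!='_'], getattr(workcell,'grip_depth',None))
from h import *
c=wcam();print(c[2]["tool_from_camera"],{k:c[2][k] for k in("fx","fy","cx","cy","k1")})
go(534,-420,170,-9.2)
E
```

```text
['PlanningError', 'close_job', 'grip_depth', 'sense', 'snapshot'] 18.8
[[ 6.21914074e-04 -9.59547522e-01 -2.81546027e-01  7.76507154e+01]
 [ 9.99999791e-01  5.47043595e-04  3.44524903e-04  8.81717045e-01]
 [-1.76570067e-04 -2.81546182e-01  9.59547662e-01 -1.65133931e+02]
 [ 0.00000000e+00  0.00000000e+00  0.00000000e+00  1.00000000e+00]] {'fx': 343.64693155278604, 'fy': 343.64693155278604, 'cx': 258.5370098380278, 'cy': 189.19448758102524, 'k1': -0.07132565710970619}
now [ 148.9 -581.   218.2] yaw 14.37 -> t [ 0.413  -0.0603  0.0482] a [-5.000e-02  1.000e-02  2.357e+01] t= 0.25
```

```bash
python3 -m crank '[{"tx":0.06,"ty":-0.009,"tz":0.007,"az":3.4},{"tx":0.12,"ty":-0.018,"tz":0.014,"az":6.8},{"tx":0.18,"ty":-0.026,"tz":0.021,"az":10.2},{"tx":0.24,"ty":-0.035,"tz":0.028,"az":13.6},{"tx":0.30,"ty":-0.044,"tz":0.035,"az":17},{"tx":0.36,"ty":-0.053,"tz":0.042,"az":20.4},{"tx":0.413,"ty":-0.060,"tz":0.048,"az":23.6},{"tx":0.413,"ty":-0.060,"tz":0.048,"az":23.6}]' 1 40
python3 - <<'E'
from h import *
c=wcam();go(534,-420,170,-9.2)
im=cv2.cvtColor(c[2]["image"],cv2.COLOR_RGB2BGR);cv2.imwrite("pics/w1.png",cv2.resize(im,(800,600),interpolation=cv2.INTER_CUBIC))
for n,p in dict(C=(534.2,-420,64,-.16),B=(516.6,-282.5,64,-.22)).items(): print(n,(proj(c,rect(p,100,52))*1.5625).round())
E
```

```text
now [ 148.9 -581.   218.3] yaw 14.37 -> t [ 0.413  -0.0604  0.0483] a [-4.000e-02  1.000e-02  2.357e+01] t= 0.3
C [[ 294. -396.]
 [ 207. -415.]
 [ 299. -457.]
 [ 374. -477.]]
B [[  50. -374.]
 [  -2. -363.]
 [ 142. -340.]
 [ 167. -419.]]invalid input
```

View pics/w1.png

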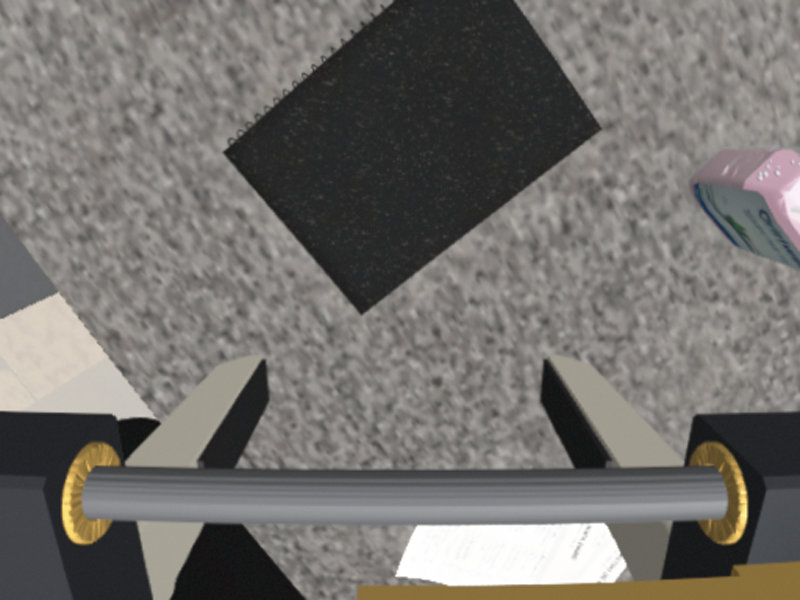

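The first move was refused, so the picture only shows the start view, with the notebook ahead and the fingers low in the frame. I'll retry with complete rows.

```bash
python3 -m crank '[{"tx":0.06,"ty":-0.009,"tz":0.005,"ax":0,"ay":0,"az":3.4},{"tx":0.12,"ty":-0.018,"tz":0.010,"ax":0,"ay":0,"az":6.8},{"tx":0.18,"ty":-0.026,"tz":0.015,"ax":0,"ay":0,"az":10.2},{"tx":0.24,"ty":-0.035,"tz":0.018,"ax":0,"ay":0,"az":13.6},{"tx":0.30,"ty":-0.044,"tz":0.018,"ax":0,"ay":0,"az":17},{"tx":0.33,"ty":-0.08,"tz":0.018,"ax":0,"ay":0,"az":22},{"tx":0.33,"ty":-0.10,"tz":0.018,"ax":0,"ay":0,"az":23.6},{"tx":0.33,"ty":-0.10,"tz":0.018,"ax":0,"ay":0,"az":23.6}]' 1 40
python3 - <<'E'
from h import *
c=wcam();go(534,-420,170,-9.2)
im=cv2.cvtColor(c[2]["image"],cv2.COLOR_RGB2BGR);cv2.imwrite("pics/w2.png",im)
for n,p in dict(C=(534.2,-420,64,-.16),B=(516.6,-282.5,64,-.22)).items(): print(n,(proj(c,rect(p,100,52))).round())
E
```

```text
t: 1.3
tcp_pos: [444.2, -401.2, 200.7]
eef_rot: [0.997, -0.079, -0.0, -0.0]
force: [0.0, 0.5, 0.0]
finger_gap: 93.0
finger_force: 0.0
now [ 443.9 -402.3  200.8] yaw -9.15 -> t [0.0917 0.0031 0.0308] a [ 0.02 -0.01  0.05] t= 1.35
C [[292. 132.]
 [232. 132.]
 [230.   8.]
 [295.   8.]]
B [[141. 177.]
 [ 86. 174.]
 [ 78.  59.]
 [138.  62.]]
```

Run:
```python
import cv2
im=cv2.imread("pics/w2.png");cv2.imwrite("pics/w2b.png",cv2.resize(im[0:250,40:340],None,fx=2.4,fy=2.4,interpolation=cv2.INTER_CUBIC))
g=im.min(2);_,t=cv2.threshold(g,215,255,0)
for c in cv2.findContours(t,0,1)[0]:
    if cv2.contourArea(c)>1500: print(cv2.minAreaRect(c),cv2.boxPoints(cv2.minAreaRect(c)).tolist())
```

```text
(no output)
```

View pics/w2b.png

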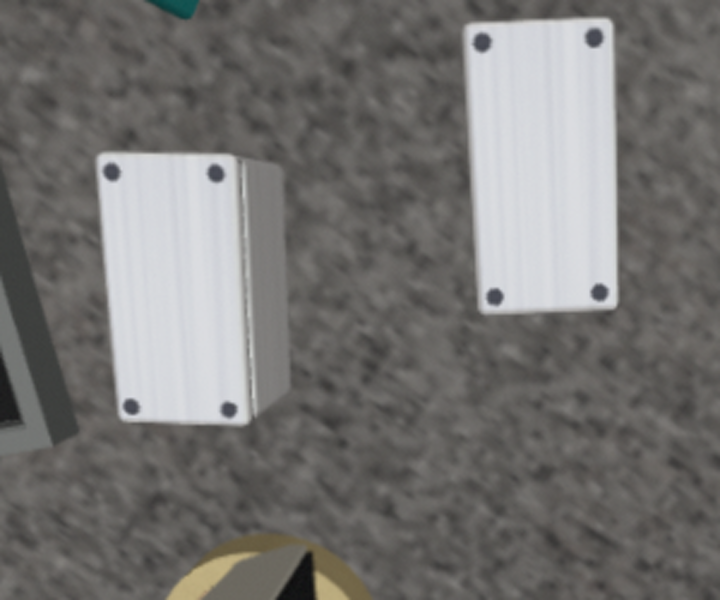

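The wrist view shows the C lid at about x 233–297, y 8–131 (full image) and the B lid at x 80–144, y 64–177. The corners are sharp, so I'll fit them.

Run:
```python
from h import *
c=wcam();W=lambda l:np.array(l,float)/2.4+[40-.3,-.3]
for n,l in dict(C=[(464,24),(612,18),(617,307),(480,314)],B=[(97,154),(238,155),(250,425),(120,423)]).items():
    p,e,f=fit([(c,W(l))],100,52,[520,-350,60]);print(n,p.round(3),np.degrees(p[3]).round(1),e.round(2))
    if n=="C": go(p[0],p[1],22,np.degrees(p[3]))
```

```text
C [ 5.34940e+02 -4.24861e+02  5.54770e+01 -1.16000e-01] -6.6 0.5
now [ 443.8 -403.   200.8] yaw -9.19 -> t [0.0934 0.0069 0.1789] a [ 0.04 -0.02 -2.55] t= 1.4
B [ 5.14091e+02 -2.82481e+02  5.79220e+01 -1.96000e-01] -11.2 0.43
```

```bash
python3 -m crank '[{"tx":0.05,"ty":0.003,"tz":0.03,"ax":0,"ay":0,"az":-1.2},{"tx":0.093,"ty":0.006,"tz":0.06,"ax":0,"ay":0,"az":-2.5},{"tx":0.093,"ty":0.006,"tz":0.08,"ax":0,"ay":0,"az":-2.5},{"tx":0.093,"ty":0.006,"tz":0.11,"ax":0,"ay":0,"az":-2.5},{"tx":0.093,"ty":0.006,"tz":0.14,"ax":0,"ay":0,"az":-2.5},{"tx":0.093,"ty":0.006,"tz":0.165,"ax":0,"ay":0,"az":-2.5},{"tx":0.093,"ty":0.006,"tz":0.178,"ax":0,"ay":0,"az":-2.5},{"tx":0.093,"ty":0.006,"tz":0.178,"ax":0,"ay":0,"az":-2.5}]' 1 40
python3 - <<'E'
from h import *
s=sense();print(s["force"],s["wrist_torque"]);go(535,-424,22,-6.6)
E
```

```text
t: 2.4
tcp_pos: [533.6, -423.5, 21.9]
eef_rot: [0.998, -0.059, -0.001, -0.0]
force: [-0.3, -0.2, -0.5]
finger_gap: 93.2
finger_force: 0.0
[-0.29886357 -0.24132684 -0.49544434] [-0.01943727  0.03146506 -0.02250731]
now [ 533.6 -423.5   21.9] yaw -6.78 -> t [ 0.0015  0.0003 -0.0001] a [-0.05  0.08 -0.18] t= 2.4
```

```bash
Z='no'; python3 -m crank '[{"tx":0,"ty":0,"tz":0,"ax":0,"ay":0,"az":0},{"tx":0,"ty":0,"tz":0,"ax":0,"ay":0,"az":0},{"tx":0,"ty":0,"tz":0,"ax":0,"ay":0,"az":0},{"tx":0,"ty":0,"tz":0,"ax":0,"ay":0,"az":0},{"tx":0,"ty":0,"tz":0,"ax":0,"ay":0,"az":0},{"tx":0,"ty":0,"tz":0,"ax":0,"ay":0,"az":0}]' 0 40
python3 -m crank '[{"tx":0,"ty":0,"tz":-0.01,"ax":0,"ay":0,"az":0},{"tx":0,"ty":0,"tz":-0.03,"ax":0,"ay":0,"az":0},{"tx":0,"ty":0,"tz":-0.05,"ax":0,"ay":0,"az":0},{"tx":0,"ty":0,"tz":-0.07,"ax":0,"ay":0,"az":0},{"tx":0,"ty":0,"tz":-0.08,"ax":0,"ay":0,"az":0},{"tx":0,"ty":0,"tz":-0.08,"ax":0,"ay":0,"az":0}]'
python3 - <<'E'
from h import *
for i in range(6):
    s=sense();print(s["force"].round(2),s["wrist_torque"].round(3),s["tcp_pos"].round(1),s["finger_gap"].round(1));snapshot("wrist")
E
```

```text
t: 3.15
tcp_pos: [534.8, -423.0, 22.9]
eef_rot: [0.998, -0.059, 0.0, -0.0]
force: [-0.5, 3.6, 3.8]
finger_gap: 51.7
finger_force: 40.0
t: 3.9
tcp_pos: [535.3, -423.9, 104.3]
eef_rot: [0.998, -0.059, 0.001, 0.001]
force: [-0.1, -0.3, -4.5]
finger_gap: 51.8
finger_force: 40.0Traceback (most recent call last):
  File "<stdin>", line 3, in <module>
AttributeError: 'float' object has no attribute 'round'
```

```bash
cat > samp.py <<'E'
from h import *
import sys
F=[];T=[]
for i in range(7):
    s=sense();r=R.from_quat(s["eef_rot"]).inv();F.append(r.apply(s["force"]));T.append(r.apply(s["wrist_torque"]));snapshot("wrist")
print(sys.argv[1],"F",np.mean(F,0).round(2),"T",np.mean(T,0).round(4),"sd",np.std(T,0).round(3),"yawpitch",R.from_quat(s["eef_rot"]).as_euler("zyx",degrees=True).round(1),"t",round(s["t"],2))
E
python3 samp.py level
python3 -m crank '[{"tx":0,"ty":0,"tz":0,"ax":0,"ay":6,"az":0},{"tx":0,"ty":0,"tz":0,"ax":0,"ay":12,"az":0},{"tx":0,"ty":0,"tz":0,"ax":0,"ay":18,"az":0},{"tx":0,"ty":0,"tz":0,"ax":0,"ay":18,"az":0},{"tx":0,"ty":0,"tz":0,"ax":0,"ay":18,"az":0},{"tx":0,"ty":0,"tz":0,"ax":0,"ay":18,"az":0},{"tx":0,"ty":0,"tz":0,"ax":0,"ay":18,"az":0}]' >/dev/null; python3 samp.py tilt+
python3 -m crank '[{"tx":0,"ty":0,"tz":0,"ax":0,"ay":-6,"az":0},{"tx":0,"ty":0,"tz":0,"ax":0,"ay":-12,"az":0},{"tx":0,"ty":0,"tz":0,"ax":0,"ay":-18,"az":0},{"tx":0,"ty":0,"tz":0,"ax":0,"ay":-18,"az":0},{"tx":0,"ty":0,"tz":0,"ax":0,"ay":-18,"az":0}]' >/dev/null; python3 samp.py lev+
python3 -m crank '[{"tx":0,"ty":0,"tz":0,"ax":0,"ay":-6,"az":0},{"tx":0,"ty":0,"tz":0,"ax":0,"ay":-12,"az":0},{"tx":0,"ty":0,"tz":0,"ax":0,"ay":-18,"az":0},{"tx":0,"ty":0,"tz":0,"ax":0,"ay":-18,"az":0},{"tx":0,"ty":0,"tz":0,"ax":0,"ay":-18,"az":0},{"tx":0,"ty":0,"tz":0,"ax":0,"ay":-18,"az":0},{"tx":0,"ty":0,"tz":0,"ax":0,"ay":-18,"az":0}]' >/dev/null; python3 samp.py tilt-
python3 -m crank '[{"tx":0,"ty":0,"tz":0,"ax":0,"ay":6,"az":0},{"tx":0,"ty":0,"tz":0,"ax":0,"ay":12,"az":0},{"tx":0,"ty":0,"tz":0,"ax":0,"ay":18,"az":0},{"tx":0,"ty":0,"tz":0,"ax":0,"ay":18,"az":0},{"tx":0,"ty":0,"tz":0,"ax":0,"ay":18,"az":0}]' >/dev/null; python3 samp.py lev-
```

```text
level F [-0.08 -0.16  4.99] T [ 0.0428 -0.0111 -0.0118] sd [0.035 0.03  0.034] yawpitch [ 6.700e+00 -1.000e-01 -1.799e+02] t 4.2
tilt+ F [-1.52 -0.08  4.68] T [ 0.0534 -0.3768 -0.02  ] sd [0.012 0.021 0.037] yawpitch [  7.1  17.9 177.8] t 5.42
lev+ F [-0.27 -0.1   4.87] T [0.0169 0.0079 0.0187] sd [0.039 0.026 0.035] yawpitch [  6.8   0.  180. ] t 6.4
tilt- F [1.68 0.07 4.62] T [ 3.03e-02  3.53e-01 -1.00e-04] sd [0.022 0.025 0.025] yawpitch [   7.1  -17.9 -177.8] t 7.62
lev- F [-0.03 -0.06  4.92] T [ 0.0074 -0.0287 -0.0025] sd [0.026 0.022 0.025] yawpitch [   6.7   -0.  -180. ] t 8.6
```

```bash
python3 -m crank '[{"tx":0,"ty":0,"tz":0.03,"ax":0,"ay":0,"az":0},{"tx":0,"ty":0,"tz":0.055,"ax":0,"ay":0,"az":0},{"tx":0,"ty":0,"tz":0.07,"ax":0,"ay":0,"az":0},{"tx":0,"ty":0,"tz":0.075,"ax":0,"ay":0,"az":0},{"tx":0,"ty":0,"tz":0.078,"ax":0,"ay":0,"az":0},{"tx":0,"ty":0,"tz":0.08,"ax":0,"ay":0,"az":0},{"tx":0,"ty":0,"tz":0.08,"ax":0,"ay":0,"az":0},{"tx":0,"ty":0,"tz":0.08,"ax":0,"ay":0,"az":0}]'
python3 -m crank '[{"tx":0,"ty":0,"tz":0,"ax":0,"ay":0,"az":0},{"tx":0,"ty":0,"tz":0,"ax":0,"ay":0,"az":0},{"tx":0,"ty":0,"tz":0,"ax":0,"ay":0,"az":0},{"tx":0,"ty":0,"tz":-0.01,"ax":0,"ay":0,"az":0},{"tx":0,"ty":0,"tz":-0.05,"ax":0,"ay":0,"az":0},{"tx":0,"ty":0,"tz":-0.09,"ax":0,"ay":0,"az":0},{"tx":-0.09,"ty":-0.06,"tz":-0.14,"ax":0,"ay":0,"az":2},{"tx":-0.12,"ty":-0.11,"tz":-0.16,"ax":0,"ay":0,"az":4.5}]' 1
python3 -m crank '[{"tx":0,"ty":0,"tz":0,"ax":0,"ay":0,"az":0},{"tx":0,"ty":0,"tz":0,"ax":0,"ay":0,"az":0},{"tx":0,"ty":0,"tz":0,"ax":0,"ay":0,"az":0},{"tx":0,"ty":0,"tz":0,"ax":0,"ay":0,"az":0}]'
python3 - <<'E'
from h import *
c=wcam();go(514,-281.5,22,-11.2);im=cv2.cvtColor(c[2]["image"],cv2.COLOR_RGB2BGR);cv2.imwrite("pics/w3.png",cv2.resize(im,(800,600),interpolation=cv2.INTER_CUBIC))
np.save("w3pose.npy",np.r_[sense()["tcp_pos"],sense()["eef_rot"]])
E
```

```text
t: 9.65
tcp_pos: [534.9, -423.6, 23.2]
eef_rot: [0.998, -0.059, 0.0, 0.0]
force: [0.4, 0.4, -3.9]
finger_gap: 51.8
finger_force: 40.0
t: 10.65
tcp_pos: [456.6, -339.8, 164.2]
eef_rot: [0.995, -0.099, 0.001, 0.001]
force: [-0.4, 0.4, 1.4]
finger_gap: 93.4
finger_force: 0.0
t: 11.15
tcp_pos: [457.6, -340.3, 161.8]
eef_rot: [0.995, -0.098, -0.0, -0.0]
force: [-0.2, -1.0, -0.5]
finger_gap: 92.8
finger_force: 0.0
now [ 457.5 -340.2  161.7] yaw -11.24 -> t [ 0.0441 -0.0685  0.1397] a [-0.03  0.06 -0.04] t= 11.2
```

View pics/w3.png

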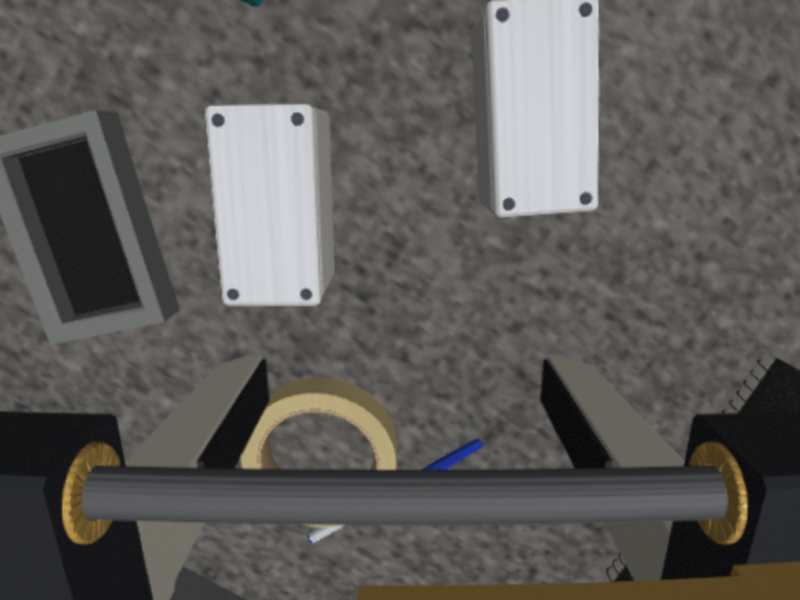

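The view shows B's lid at (207,107)–(310,105)–(321,305)–(222,305). C stands undisturbed, and the cradle rim corners are at (98,112), (165,320) and (52,343).

Run:
```python
from h import *
d=wcam()[2];v=np.load("w3pose.npy");c=cam("wrist",d,dict(tcp_pos=v[:3],eef_rot=v[3:]))
W=lambda l:(np.array(l,float)+.5)/1.5625-.5
n=[np.nan]*2
for k,l,L,Wd in [("B",[(206,105),(314,104),(320,305),(223,306)],100,52),("C",[(486,n[0]),(599,n[0]),(598,210),(496,217)],100,52),("K",[n,(98,111),(167,320),(51,344)],126,78)]:
    l=[n if q[1]!=q[1] else q for q in l]
    p,e,f=fit([(c,W(l))],L,Wd,[520,-250,40]);print(k,p.round(2),np.degrees(p[3]).round(1),e.round(2))
    zf={"B":64,"C":64,"K":24}[k]
    r=least_squares(lambda q:np.nan_to_num(min((np.roll(proj(c,rect([q[0],q[1],zf,q[2]],L,Wd)),j,0)-W(l) for j in range(4)),key=lambda u:np.nansum(u**2))).ravel(),[p[0],p[1],p[3]],x_scale=[10,10,.1])
    print("  fixed z",r.x.round(2),np.degrees(r.x[2]).round(1))
    if k=="B":go(r.x[0],r.x[1],22,np.degrees(r.x[2]))
```

```text
B [ 5.1438e+02 -2.8210e+02  5.9720e+01 -2.0000e-01] -11.6 0.53
  fixed z [ 5.1455e+02 -2.8323e+02 -2.0000e-01] -11.6
now [ 457.4 -340.1  161.8] yaw -11.24 -> t [ 0.0451 -0.0668  0.1398] a [-0.03  0.06  0.36] t= 11.25
C [ 464.68 -482.39 -193.13   -1.69] -97.0 0.0
  fixed z [ 5.3554e+02 -4.2473e+02 -1.2000e-01] -7.1
K [ 521.25 -153.96   21.12    0.  ] 0.1 0.81
  fixed z [ 521.46 -155.68    0.  ] 0.0
```

```bash
python3 -m crank '[{"tx":0.03,"ty":-0.04,"tz":0.02,"ax":0,"ay":0,"az":0.4},{"tx":0.045,"ty":-0.067,"tz":0.04,"ax":0,"ay":0,"az":0.4},{"tx":0.045,"ty":-0.067,"tz":0.06,"ax":0,"ay":0,"az":0.4},{"tx":0.045,"ty":-0.067,"tz":0.09,"ax":0,"ay":0,"az":0.4},{"tx":0.045,"ty":-0.067,"tz":0.12,"ax":0,"ay":0,"az":0.4},{"tx":0.045,"ty":-0.067,"tz":0.135,"ax":0,"ay":0,"az":0.4},{"tx":0.045,"ty":-0.067,"tz":0.14,"ax":0,"ay":0,"az":0.4},{"tx":0.045,"ty":-0.067,"tz":0.14,"ax":0,"ay":0,"az":0.4}]' 1 40
python3 -m crank '[{"tx":0,"ty":0,"tz":0,"ax":0,"ay":0,"az":0},{"tx":0,"ty":0,"tz":0,"ax":0,"ay":0,"az":0},{"tx":0,"ty":0,"tz":0,"ax":0,"ay":0,"az":0},{"tx":0,"ty":0,"tz":0,"ax":0,"ay":0,"az":0},{"tx":0,"ty":0,"tz":0,"ax":0,"ay":0,"az":0},{"tx":0,"ty":0,"tz":0,"ax":0,"ay":0,"az":0}]' 0 40
python3 -m crank '[{"tx":0,"ty":0,"tz":-0.01,"ax":0,"ay":0,"az":0},{"tx":0,"ty":0,"tz":-0.03,"ax":0,"ay":0,"az":0},{"tx":0,"ty":0,"tz":-0.05,"ax":0,"ay":0,"az":0},{"tx":0,"ty":0,"tz":-0.07,"ax":0,"ay":0,"az":0},{"tx":0,"ty":0,"tz":-0.08,"ax":0,"ay":0,"az":0},{"tx":0,"ty":0,"tz":-0.08,"ax":0,"ay":0,"az":0}]'
```

```text
t: 12.25
tcp_pos: [514.7, -283.3, 23.0]
eef_rot: [0.995, -0.101, 0.0, 0.0]
force: [0.4, 0.1, 0.1]
finger_gap: 93.0
finger_force: 0.0
t: 13.0
tcp_pos: [514.8, -282.4, 22.7]
eef_rot: [0.995, -0.101, 0.0, -0.0]
force: [0.2, 4.1, 3.2]
finger_gap: 51.7
finger_force: 40.0
t: 13.75
tcp_pos: [515.2, -283.3, 103.9]
eef_rot: [0.995, -0.101, 0.001, 0.001]
force: [0.2, -0.3, -5.1]
finger_gap: 51.6
finger_force: 40.0
```

```bash
python3 samp.py level
python3 -m crank '[{"tx":0,"ty":0,"tz":0,"ax":0,"ay":6,"az":0},{"tx":0,"ty":0,"tz":0,"ax":0,"ay":12,"az":0},{"tx":0,"ty":0,"tz":0,"ax":0,"ay":18,"az":0},{"tx":0,"ty":0,"tz":0,"ax":0,"ay":18,"az":0},{"tx":0,"ty":0,"tz":0,"ax":0,"ay":18,"az":0},{"tx":0,"ty":0,"tz":0,"ax":0,"ay":18,"az":0},{"tx":0,"ty":0,"tz":0,"ax":0,"ay":18,"az":0}]' >/dev/null; python3 samp.py tilt+
python3 -m crank '[{"tx":0,"ty":0,"tz":0,"ax":0,"ay":-6,"az":0},{"tx":0,"ty":0,"tz":0,"ax":0,"ay":-12,"az":0},{"tx":0,"ty":0,"tz":0,"ax":0,"ay":-18,"az":0},{"tx":0,"ty":0,"tz":0,"ax":0,"ay":-18,"az":0},{"tx":0,"ty":0,"tz":0,"ax":0,"ay":-18,"az":0}]' >/dev/null; python3 samp.py lev+
python3 -m crank '[{"tx":0,"ty":0,"tz":0,"ax":0,"ay":-6,"az":0},{"tx":0,"ty":0,"tz":0,"ax":0,"ay":-12,"az":0},{"tx":0,"ty":0,"tz":0,"ax":0,"ay":-18,"az":0},{"tx":0,"ty":0,"tz":0,"ax":0,"ay":-18,"az":0},{"tx":0,"ty":0,"tz":0,"ax":0,"ay":-18,"az":0},{"tx":0,"ty":0,"tz":0,"ax":0,"ay":-18,"az":0},{"tx":0,"ty":0,"tz":0,"ax":0,"ay":-18,"az":0}]' >/dev/null; python3 samp.py tilt-
python3 -m crank '[{"tx":0,"ty":0,"tz":0,"ax":0,"ay":6,"az":0},{"tx":0,"ty":0,"tz":0,"ax":0,"ay":12,"az":0},{"tx":0,"ty":0,"tz":0,"ax":0,"ay":18,"az":0},{"tx":0,"ty":0,"tz":0,"ax":0,"ay":18,"az":0},{"tx":0,"ty":0,"tz":0,"ax":0,"ay":18,"az":0}]' >/dev/null; python3 samp.py lev-
```

```text
level F [-0.15  0.35  5.19] T [ 0.04   -0.0161  0.0134] sd [0.031 0.034 0.016] yawpitch [ 1.160e+01 -1.000e-01 -1.799e+02] t 14.05
tilt+ F [-1.41  0.01  4.93] T [ 0.0221 -0.4276  0.001 ] sd [0.028 0.037 0.032] yawpitch [ 12.2  17.6 176.3] t 15.28
lev+ F [-0.26 -0.22  5.04] T [ 0.0365 -0.0256  0.0105] sd [0.011 0.016 0.024] yawpitch [1.17e+01 1.00e-01 1.80e+02] t 16.25
tilt- F [ 1.49 -0.15  4.89] T [ 0.0335  0.421  -0.0109] sd [0.017 0.027 0.019] yawpitch [  12.2  -17.6 -176.3] t 17.48
lev- F [0.17 0.31 5.11] T [ 0.023  -0.0241  0.0106] sd [0.042 0.036 0.028] yawpitch [  11.6   -0.  -180. ] t 18.45
```

B's tilt moment scales as a fixed mass would (0.424 N·m, and no difference between the two level readings). C is about 0.042 N·m short on both tilts and its level readings differ by 0.037 N·m with the sign a ball would give. So C holds the loose ball. I'll put B back and look at the cradle.

```bash
python3 -m crank '[{"tx":0,"ty":0,"tz":0.03,"ax":0,"ay":0,"az":0},{"tx":0,"ty":0,"tz":0.055,"ax":0,"ay":0,"az":0},{"tx":0,"ty":0,"tz":0.07,"ax":0,"ay":0,"az":0},{"tx":0,"ty":0,"tz":0.075,"ax":0,"ay":0,"az":0},{"tx":0,"ty":0,"tz":0.078,"ax":0,"ay":0,"az":0},{"tx":0,"ty":0,"tz":0.08,"ax":0,"ay":0,"az":0},{"tx":0,"ty":0,"tz":0.081,"ax":0,"ay":0,"az":0},{"tx":0,"ty":0,"tz":0.081,"ax":0,"ay":0,"az":0}]'
python3 -m crank '[{"tx":0,"ty":0,"tz":0,"ax":0,"ay":0,"az":0},{"tx":0,"ty":0,"tz":0,"ax":0,"ay":0,"az":0},{"tx":0,"ty":0,"tz":0,"ax":0,"ay":0,"az":0},{"tx":0,"ty":0,"tz":-0.01,"ax":0,"ay":0,"az":0},{"tx":0,"ty":0,"tz":-0.05,"ax":0,"ay":0,"az":0},{"tx":0,"ty":0,"tz":-0.1,"ax":0,"ay":0,"az":0},{"tx":-0.05,"ty":-0.03,"tz":-0.13,"ax":0,"ay":0,"az":-4},{"tx":-0.09,"ty":-0.07,"tz":-0.13,"ax":0,"ay":0,"az":-8}]' 1
python3 -m crank '[{"tx":-0.009,"ty":-0.038,"tz":0,"ax":0,"ay":0,"az":-3.6},{"tx":-0.009,"ty":-0.038,"tz":0,"ax":0,"ay":0,"az":-3.6},{"tx":-0.009,"ty":-0.038,"tz":0,"ax":0,"ay":0,"az":-3.6},{"tx":-0.009,"ty":-0.038,"tz":0,"ax":0,"ay":0,"az":-3.6},{"tx":-0.009,"ty":-0.038,"tz":0,"ax":0,"ay":0,"az":-3.6}]'
python3 - <<'E'
from h import *
s=sense();c=wcam();print(s["tcp_pos"])
im=cv2.cvtColor(c[2]["image"],cv2.COLOR_RGB2BGR);cv2.imwrite("pics/w4.png",im)
np.save("w4pose.npy",np.r_[s["tcp_pos"],s["eef_rot"]])
q=proj(c,rect([522,-155,24,0],126,78));print(q.round())
x0,y0=np.maximum(q.min(0).astype(int)-15,0);x1,y1=q.max(0).astype(int)+15
k=4 if max((x1-x0)*4/800,(y1-y0)*4/600)<=1 else 3
print(x0,y0,k);cv2.imwrite("pics/w4c.png",cv2.resize(im[y0:y1,x0:x1],None,fx=k,fy=k,interpolation=cv2.INTER_CUBIC))
E
```

```text
t: 19.5
tcp_pos: [515.1, -283.2, 22.7]
eef_rot: [0.995, -0.101, 0.001, 0.0]
force: [-1.7, 1.1, 2.1]
finger_gap: 51.8
finger_force: 40.0
t: 20.5
tcp_pos: [441.5, -196.9, 155.4]
eef_rot: [1.0, -0.031, 0.003, 0.001]
force: [-0.6, 1.1, -0.6]
finger_gap: 93.3
finger_force: 0.0
t: 21.12
tcp_pos: [434.0, -158.4, 151.4]
eef_rot: [1.0, -0.001, -0.0, -0.0]
force: [0.1, -0.2, -0.2]
finger_gap: 92.6
finger_force: 0.0
[ 433.99971047 -158.36317695  151.40549508]
[[299. 152.]
 [208. 153.]
 [202.  -7.]
 [303.  -7.]]
187 0 3
```

View pics/w4c.png

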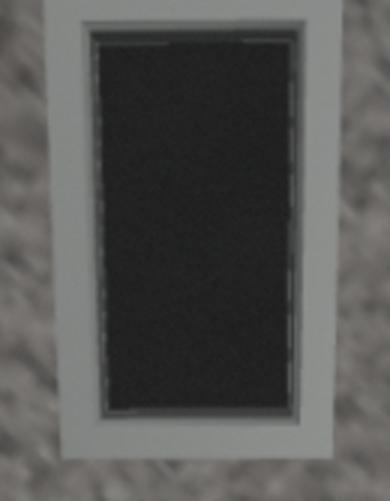

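The cradle is square to the tool: outer front corners at crop (61,458) and (333,458), floor corners at (102,42), (291,42), (289,410) and (107,410).

Run:
```python
from h import *
d=wcam()[2];v=np.load("w4pose.npy");c=cam("wrist",d,dict(tcp_pos=v[:3],eef_rot=v[3:]))
W=lambda l:(np.array(l,float)+.5)/3-.5+[187,0]
order=[0,1,2,3] # rect: (-L,-W)=BR,( -L,+W)=BL,(+L,+W)=TL,(L,-W)=TR
fl=W([(289,410),(107,410),(102,42),(291,42)]);ch=W([(300,422),(101,420),(82,20),(306,20)]);ou=W([(333,458),(61,458)])
def f(name,fn,x0):
    r=least_squares(fn,x0,x_scale=[10,10,.1,5,5][:len(x0)]);print(name,r.x.round(3),"rms",np.sqrt((r.fun**2).mean()).round(2));return r.x
F=lambda p:(proj(c,rect([p[0],p[1],8,p[2]],103,55))-fl).ravel()
C=lambda p:(proj(c,rect([p[0],p[1],24,p[2]],p[3],p[4]))-ch).ravel()
O=lambda p:(proj(c,rect([p[0],p[1],24,p[2]],126,78))[:2]-ou).ravel()
f("floor",F,[521,-155,0]);f("cham",C,[521,-155,0,106,58]);f("outer",O,[521,-155,0])
f("joint",lambda p:np.r_[F(p),C(p),O(p)],[521,-155,0,106,58])
s=sense();go(440,-424,150,-6.7)
```

```text
floor [ 5.21706e+02 -1.54326e+02 -1.00000e-03] rms 0.96
cham [ 5.22426e+02 -1.54605e+02  7.00000e-03  1.05346e+02  5.75710e+01] rms 0.57
outer [ 5.22140e+02 -1.54265e+02 -1.00000e-03] rms 0.06
joint [ 5.22092e+02 -1.54390e+02  2.00000e-03  1.05445e+02  5.75870e+01] rms 0.8
now [ 433.9 -158.1  151.3] yaw -0.08 -> t [0.0065 0.2659 0.0013] a [-0.01  0.03  6.62] t= 21.23
```

```bash
python3 -m crank '[{"tx":0.004,"ty":0.05,"tz":0,"ax":0,"ay":0,"az":1.5},{"tx":0.006,"ty":0.1,"tz":0,"ax":0,"ay":0,"az":3},{"tx":0.009,"ty":0.15,"tz":0,"ax":0,"ay":0,"az":4.5},{"tx":0.012,"ty":0.2,"tz":0,"ax":0,"ay":0,"az":6},{"tx":0.014,"ty":0.24,"tz":0,"ax":0,"ay":0,"az":6.7},{"tx":0.014,"ty":0.255,"tz":0,"ax":0,"ay":0,"az":6.7},{"tx":0.014,"ty":0.255,"tz":0,"ax":0,"ay":0,"az":6.7},{"tx":0.014,"ty":0.255,"tz":0,"ax":0,"ay":0,"az":6.7}]'
python3 -m crank '[{"tx":0,"ty":0,"tz":0,"ax":0,"ay":0,"az":0},{"tx":0,"ty":0,"tz":0,"ax":0,"ay":0,"az":0},{"tx":0,"ty":0,"tz":0,"ax":0,"ay":0,"az":0}]'
python3 - <<'E'
from h import *
s=sense();c=wcam();print(s["tcp_pos"])
im=cv2.cvtColor(c[2]["image"],cv2.COLOR_RGB2BGR);cv2.imwrite("pics/w5.png",im)
np.save("w5pose.npy",np.r_[s["tcp_pos"],s["eef_rot"]])
q=proj(c,rect([535,-424.5,64,-.12],100,52));print(q.round())
x0,y0=np.maximum(q.min(0).astype(int)-15,0);x1,y1=q.max(0).astype(int)+15
print(x0,y0,x1,y1);cv2.imwrite("pics/w5c.png",cv2.resize(im[y0:y1,x0:x1],None,fx=3,fy=3,interpolation=cv2.INTER_CUBIC))
E
```

```text
t: 22.22
tcp_pos: [447.9, -411.4, 151.3]
eef_rot: [0.998, -0.058, -0.0, -0.0]
force: [-0.4, 0.4, -0.4]
finger_gap: 93.0
finger_force: 0.0
t: 22.6
tcp_pos: [448.0, -412.2, 151.7]
eef_rot: [0.998, -0.058, 0.0, 0.0]
force: [-0.4, -0.0, 0.8]
finger_gap: 92.9
finger_force: 0.0
[ 447.95622419 -412.24723166  151.71086302]
[[295. 145.]
 [224. 145.]
 [221.  -2.]
 [299.  -2.]]
206 0 313 160
```

View pics/w5c.png

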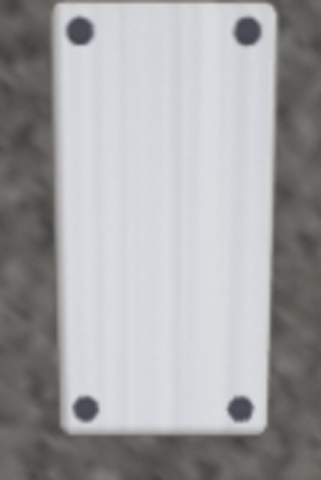

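C's lid fills the crop: corners (52,3), (277,3), (267,433) and (62,433).

Run:
```python
from h import *
d=wcam()[2];v=np.load("w5pose.npy");c=cam("wrist",d,dict(tcp_pos=v[:3],eef_rot=v[3:]))
l=(np.array([(267,433),(62,433),(52,3),(277,3)],float)+.5)/3-.5+[206,0]
r=least_squares(lambda p:(proj(c,rect([p[0],p[1],64,p[2]],p[3],p[4]))-l).ravel(),[535,-424,-.12,100,52],x_scale=[10,10,.1,5,5])
print(r.x.round(3),np.degrees(r.x[2]),np.sqrt((r.fun**2).mean()))
go(r.x[0],r.x[1],22,np.degrees(r.x[2]))
```

```text
[ 5.34568e+02 -4.24965e+02 -1.15000e-01  9.76050e+01  5.05540e+01] -6.598363090083712 0.023730173233487643
now [ 447.9 -412.5  151.6] yaw -6.71 -> t [0.0875 0.0023 0.1296] a [ 0.01 -0.01 -0.12] t= 22.7
```

```bash
python3 -m crank '[{"tx":0.05,"ty":0.001,"tz":0.01,"ax":0,"ay":0,"az":0},{"tx":0.0875,"ty":0.002,"tz":0.03,"ax":0,"ay":0,"az":0},{"tx":0.0875,"ty":0.002,"tz":0.05,"ax":0,"ay":0,"az":0},{"tx":0.0875,"ty":0.002,"tz":0.08,"ax":0,"ay":0,"az":0},{"tx":0.0875,"ty":0.002,"tz":0.11,"ax":0,"ay":0,"az":0},{"tx":0.0875,"ty":0.002,"tz":0.129,"ax":0,"ay":0,"az":0},{"tx":0.0875,"ty":0.002,"tz":0.129,"ax":0,"ay":0,"az":0},{"tx":0.0875,"ty":0.002,"tz":0.129,"ax":0,"ay":0,"az":0}]' 1 40
python3 -m crank '[{"tx":0,"ty":0,"tz":0,"ax":0,"ay":0,"az":0},{"tx":0,"ty":0,"tz":0,"ax":0,"ay":0,"az":0},{"tx":0,"ty":0,"tz":0,"ax":0,"ay":0,"az":0}]'
python3 -m crank '[{"tx":0,"ty":0,"tz":0,"ax":0,"ay":0,"az":0},{"tx":0,"ty":0,"tz":0,"ax":0,"ay":0,"az":0},{"tx":0,"ty":0,"tz":0,"ax":0,"ay":0,"az":0},{"tx":0,"ty":0,"tz":0,"ax":0,"ay":0,"az":0},{"tx":0,"ty":0,"tz":0,"ax":0,"ay":0,"az":0},{"tx":0,"ty":0,"tz":0,"ax":0,"ay":0,"az":0}]' 0 40
python3 -m crank '[{"tx":0,"ty":0,"tz":-0.01,"ax":0,"ay":0,"az":0},{"tx":0,"ty":0,"tz":-0.04,"ax":0,"ay":0,"az":0},{"tx":0,"ty":0,"tz":-0.08,"ax":0,"ay":0,"az":0},{"tx":0,"ty":0,"tz":-0.12,"ax":0,"ay":0,"az":0},{"tx":0,"ty":0,"tz":-0.12,"ax":0,"ay":0,"az":0},{"tx":0,"ty":0,"tz":-0.12,"ax":0,"ay":0,"az":0}]'
python3 -c "
from h import *
go(522.1,-154.4,142,0)"
```

```text
t: 23.7
tcp_pos: [534.9, -425.6, 24.0]
eef_rot: [0.998, -0.059, 0.001, 0.001]
force: [-0.2, -1.2, -0.5]
finger_gap: 92.8
finger_force: 0.0
t: 24.08
tcp_pos: [534.7, -425.1, 23.1]
eef_rot: [0.998, -0.059, 0.0, 0.0]
force: [-0.1, -0.3, 0.0]
finger_gap: 92.6
finger_force: 0.0
t: 24.82
tcp_pos: [534.5, -424.6, 22.5]
eef_rot: [0.998, -0.059, -0.0, -0.0]
force: [0.2, 2.8, 0.9]
finger_gap: 51.6
finger_force: 40.0
t: 25.58
tcp_pos: [533.6, -424.3, 140.4]
eef_rot: [0.998, -0.059, -0.001, -0.001]
force: [-0.1, 0.8, -5.7]
finger_gap: 52.2
finger_force: 40.0
now [ 533.6 -424.3  140.4] yaw -6.74 -> t [-0.0431 -0.2666 -0.0011] a [-0.08  0.11 -6.74] t= 25.57
```

```bash
python3 -m crank '[{"tx":-0.006,"ty":-0.04,"tz":0,"ax":0,"ay":0,"az":-1},{"tx":-0.014,"ty":-0.085,"tz":0,"ax":0,"ay":0,"az":-2},{"tx":-0.021,"ty":-0.13,"tz":0,"ax":0,"ay":0,"az":-3},{"tx":-0.029,"ty":-0.175,"tz":0,"ax":0,"ay":0,"az":-4},{"tx":-0.036,"ty":-0.22,"tz":0,"ax":0,"ay":0,"az":-5},{"tx":-0.041,"ty":-0.25,"tz":0,"ax":0,"ay":0,"az":-6},{"tx":-0.044,"ty":-0.267,"tz":0,"ax":0,"ay":0,"az":-6.7},{"tx":-0.044,"ty":-0.267,"tz":0,"ax":0,"ay":0,"az":-6.7}]'
python3 -m crank '[{"tx":0,"ty":0,"tz":0.04,"ax":0,"ay":0,"az":0},{"tx":0,"ty":0,"tz":0.075,"ax":0,"ay":0,"az":0},{"tx":0,"ty":0,"tz":0.08,"ax":0,"ay":0,"az":0},{"tx":0,"ty":0,"tz":0.08,"ax":0,"ay":0,"az":0},{"tx":0,"ty":0,"tz":0.08,"ax":0,"ay":0,"az":0}]'
python3 - <<'E'
from h import *
P=[];F=[]
for i in range(8):
    s=sense();P.append(s["tcp_pos"]);F.append(s["force"]);d=snapshot("wrist")
print(np.mean(P,0).round(2),np.std(P,0).round(2),np.mean(F,0).round(2));go(522.1,-154.4,30,0,dict(s,tcp_pos=np.mean(P,0)))
E
```

```text
t: 26.58
tcp_pos: [521.2, -153.5, 140.9]
eef_rot: [1.0, 0.0, -0.001, -0.0]
force: [-0.2, -0.9, -4.7]
finger_gap: 51.9
finger_force: 40.0
t: 27.2
tcp_pos: [523.4, -155.5, 64.4]
eef_rot: [1.0, -0.0, 0.001, 0.001]
force: [0.7, 0.2, -4.3]
finger_gap: 51.7
finger_force: 40.0
[ 522.93 -154.99   63.81] [0.42 0.3  0.55] [-0.08 -0.02 -4.87]
now [ 522.9 -155.    63.8] yaw -0.02 -> t [-0.0008 -0.0006  0.0338] a [ 0.02 -0.03 -0.02] t= 27.55
```

```bash
python3 -m crank '[{"tx":-0.0005,"ty":-0.0004,"tz":0.01,"ax":0,"ay":0,"az":0},{"tx":-0.0005,"ty":-0.0004,"tz":0.015,"ax":0,"ay":0,"az":0},{"tx":-0.0005,"ty":-0.0004,"tz":0.017,"ax":0,"ay":0,"az":0},{"tx":-0.0005,"ty":-0.0004,"tz":0.019,"ax":0,"ay":0,"az":0},{"tx":-0.0005,"ty":-0.0004,"tz":0.021,"ax":0,"ay":0,"az":0},{"tx":-0.0005,"ty":-0.0004,"tz":0.022,"ax":0,"ay":0,"az":0},{"tx":-0.0005,"ty":-0.0004,"tz":0.022,"ax":0,"ay":0,"az":0}]'
python3 samp.py a
```

```text
t: 28.48
tcp_pos: [521.5, -154.2, 40.5]
eef_rot: [1.0, -0.0, 0.0, 0.0]
force: [0.1, -0.7, -5.6]
finger_gap: 51.5
finger_force: 40.0
a F [ 0.15 -0.25  5.2 ] T [ 0.0664 -0.0528 -0.0126] sd [0.035 0.034 0.024] yawpitch [   0.    0. -180.] t 28.77
```

```bash
python3 -m crank '[{"tx":0,"ty":0,"tz":0.002,"ax":0,"ay":0,"az":0},{"tx":0,"ty":0,"tz":0.004,"ax":0,"ay":0,"az":0},{"tx":0,"ty":0,"tz":0.006,"ax":0,"ay":0,"az":0},{"tx":0,"ty":0,"tz":0.008,"ax":0,"ay":0,"az":0},{"tx":0,"ty":0,"tz":0.009,"ax":0,"ay":0,"az":0},{"tx":0,"ty":0,"tz":0.009,"ax":0,"ay":0,"az":0}]'
python3 samp.py b; python3 -c "
from h import *
print(sense()['tcp_pos'])"
```

```text
t: 29.58
tcp_pos: [521.4, -154.1, 31.4]
eef_rot: [1.0, -0.0, -0.0, -0.0]
force: [0.8, 0.8, -5.3]
finger_gap: 52.0
finger_force: 40.0
b F [ 0.35 -0.27  4.81] T [ 0.0972 -0.0548 -0.0183] sd [0.028 0.025 0.023] yawpitch [   0.   -0. -180.] t 29.88
[ 521.51744583 -154.15328385   31.53409391]
```

```bash
python3 -m crank '[{"tx":0,"ty":0,"tz":0.0005,"ax":0,"ay":0,"az":0},{"tx":0,"ty":0,"tz":0.001,"ax":0,"ay":0,"az":0},{"tx":0,"ty":0,"tz":0.001,"ax":0,"ay":0,"az":0}]'
python3 samp.py c
python3 -m crank '[{"tx":0,"ty":0,"tz":0.0005,"ax":0,"ay":0,"az":0},{"tx":0,"ty":0,"tz":0.001,"ax":0,"ay":0,"az":0},{"tx":0,"ty":0,"tz":0.001,"ax":0,"ay":0,"az":0}]'
python3 samp.py d; python3 -c "
from h import *
print(sense()['tcp_pos'])"
```

```text
t: 30.3
tcp_pos: [521.6, -154.2, 30.5]
eef_rot: [1.0, -0.0, 0.0, 0.0]
force: [0.3, 0.8, -4.1]
finger_gap: 52.0
finger_force: 40.0
c F [ 0.21 -0.32  4.82] T [ 0.1085  0.0017 -0.0302] sd [0.04  0.028 0.026] yawpitch [  0.   0. 180.] t 30.6
t: 31.02
tcp_pos: [521.6, -154.2, 30.4]
eef_rot: [1.0, -0.0, -0.0, -0.0]
force: [-5.3, 2.5, 6.0]
finger_gap: 52.1
finger_force: 40.0
d F [-5.34 -2.63 -5.72] T [ 0.4886 -0.8696 -0.03  ] sd [0.012 0.023 0.03 ] yawpitch [   0.   -0. -180.] t 31.32
[ 521.57417516 -154.17112498   30.40782843]
```

Contact with the floor is at TCP z 30.4, which is the expected fully-home height. I'll release, retreat and check.

```bash
python3 -m crank '[{"tx":0,"ty":0,"tz":-0.0005,"ax":0,"ay":0,"az":0},{"tx":0,"ty":0,"tz":-0.0005,"ax":0,"ay":0,"az":0}]'
python3 -m crank '[{"tx":0,"ty":0,"tz":0,"ax":0,"ay":0,"az":0},{"tx":0,"ty":0,"tz":0,"ax":0,"ay":0,"az":0},{"tx":0,"ty":0,"tz":0,"ax":0,"ay":0,"az":0},{"tx":0,"ty":0,"tz":0,"ax":0,"ay":0,"az":0},{"tx":0,"ty":0,"tz":-0.01,"ax":0,"ay":0,"az":0},{"tx":0,"ty":0,"tz":-0.04,"ax":0,"ay":0,"az":0},{"tx":0,"ty":0,"tz":-0.08,"ax":0,"ay":0,"az":0},{"tx":0,"ty":0,"tz":-0.12,"ax":0,"ay":0,"az":0}]' 1
python3 -m crank '[{"tx":-0.04,"ty":0,"tz":-0.02,"ax":0,"ay":0,"az":0},{"tx":-0.09,"ty":0.02,"tz":-0.04,"ax":0,"ay":0,"az":0},{"tx":-0.13,"ty":0.05,"tz":-0.07,"ax":0,"ay":0,"az":0},{"tx":-0.13,"ty":0.08,"tz":-0.1,"ax":0,"ay":0,"az":0},{"tx":-0.13,"ty":0.1,"tz":-0.11,"ax":0,"ay":0,"az":0},{"tx":-0.13,"ty":0.1,"tz":-0.11,"ax":0,"ay":0,"az":0},{"tx":-0.13,"ty":0.1,"tz":-0.11,"ax":0,"ay":0,"az":0},{"tx":-0.13,"ty":0.1,"tz":-0.11,"ax":0,"ay":0,"az":0}]'
python3 - <<'E'
from h import *
s=sense();c=wcam();print(s["tcp_pos"])
a=cv2.cvtColor(c[2]["image"],cv2.COLOR_RGB2BGR);b=cv2.cvtColor(snapshot("side")["image"],cv2.COLOR_RGB2BGR)
for n,p in dict(K=(522.1,-154.4,72,0),B=(514.5,-283,64,-.2)).items():
    q=proj(c,rect(p,100,52));print(n,q.round(1).tolist())
t=cv2.resize(a[0:190,0:400],(800,380));u=cv2.resize(b[130:240,120:330],None,fx=2,fy=2)
o=np.zeros((600,800,3),np.uint8);o[:380]=t;o[380:,:420]=u;cv2.imwrite("pics/f.png",o)
E
```

```text
t: 31.62
tcp_pos: [521.6, -154.2, 30.4]
eef_rot: [1.0, -0.0, 0.0, 0.0]
force: [-4.2, 2.4, 4.0]
finger_gap: 51.8
finger_force: 40.0
t: 32.62
tcp_pos: [521.5, -154.1, 151.9]
eef_rot: [1.0, -0.0, 0.0, 0.0]
force: [0.9, -0.9, -0.4]
finger_gap: 92.8
finger_force: 0.0
t: 33.62
tcp_pos: [391.3, -253.1, 259.2]
eef_rot: [1.0, 0.0, -0.001, -0.001]
force: [0.8, -0.7, 0.0]
finger_gap: 92.7
finger_force: 0.0
[ 391.31398716 -253.06296747  259.24650109]
K [[184.3, 86.1], [132.7, 86.7], [124.8, -22.2], [179.6, -23.8]]
B [[302.3, 97.9], [252.3, 87.3], [272.9, -18.1], [325.9, -5.9]]
```

View pics/f.png

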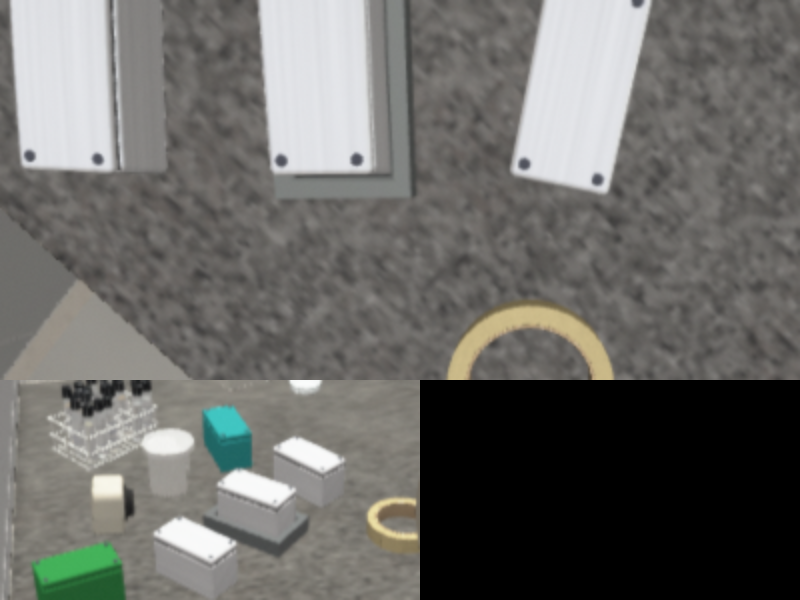

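The final picture shows C seated level in the cradle, with its front lid corners at (272,174) and (369,174), close to the predicted position. B and A are upright in their places and the bystanders are untouched.

```bash
python3 -c "
from workcell import *
print(close_job())"
```

```text
the job is handed in; nothing more can be done
None
```

I handed the job in at about 34 s: the loose housing, the one farthest to the robot's right, is seated in the cradle. The middle one is back upright where it stood. I never tried the third, because the first two tilt tests already showed which one was loose.

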